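Portion one bath tablet from the lever dispenser

TASK

Take the blue handled cup stowed at the little wooden shelf, stand it centred on the round mark under the tablet dispenser's outlet and let go of it. Then swing the dispenser's sprung lever all the way to its stop once and let it spring fully back, so that exactly one tablet drops into the cup. Leave the cup standing there with the tablet in it, and do not disturb the bottle, tumbler and jar.

Things in the scene. Friction and masses are not known exactly. Their poses are not given: they have to be found in the camera images.
- dispenser: White dispenser, fixed; origin on the counter below the lever pivot, open front -x, z up. Floor plate 66-72 mm high (x -84..72, y -32..88 mm) with the outlet hole overhangs the cup place. Below it only a column (x -10..65, y -36..80): the cup place is open at front and both sides. Above it a clear tube of tablets (x -30, y 46) and its post, up to 142 mm: no room for a gripper over the cup.
- outlet (a point): Centre of the round mark (62 mm dark disc with grey middle) on the counter, straight below the outlet hole; the cup stands here, its rim 16 mm below the floor plate. Mark is 1.5 mm thick look only. Axes as the dispenser.
- pivot (a point): On the lever's vertical pivot axis, 120 mm above the counter; axes as the dispenser.
- lever_knob (a point): Centre of the top of the orange upright knob at the lever's end: cylinder 16 mm in diameter, free from 98 mm up to its top at 139.5 mm above the counter, 105 mm from the pivot axis. The black lever arm (16 mm wide) runs from the pivot to it at 90 to 98 mm height. At rest the knob is on the dispenser's right front, at dispenser x -52, y -91 mm.
- lever (a joint): Lever angle, rad: 0 at rest, 1.0 at its stop. A turntable on the lever carries the lowest tablet from the tube to the outlet. Grows counter-clockwise seen from above (knob moves away from the robot). A spring pulls it back to 0; about 4 N at the knob near the stop.
- cup: Blue open cup, 58 mm outer diameter, 50 mm high, wall 3 mm, about 90 g; origin at the centre of its underside, z up. A straight handle bar, 14 mm wide and 10 mm tall (31 to 41 mm above its underside), runs from the wall along the cup's +x to 105 mm from the centre. At the start it stands upright in front of the shelf with the handle reaching in under the board, where it cannot be gripped.
- handle_grip (a point): On the middle of the cup's handle bar, 85 mm from the cup's axis, 36 mm above the cup's underside; axes as the cup.
- rack: Low wooden shelf fixed to the counter, origin below its centre on the counter, front is its -x: board 130 mm deep (x), 260 mm wide (y), 62 to 76 mm high, on an upright panel at each end (14 mm thick, y +-122 mm). Small jars on the board's rear half.
- tablet1: Green tablet, 26 mm in diameter, 12 mm thick, 15 g; origin at the centre of its underside. The lowest one, in the turntable's pocket: the one that drops.
- tablet2: Next tablet, on top of tablet1 in the tube.
- tablet3: Third tablet in the tube.
- tablet4: Top tablet in the tube.
- bottle: Bystander: amber bottle, 60 mm in diameter, 150 mm high, origin under its centre.
- tumbler: Bystander: white ceramic tumbler, 70 mm in diameter at the rim, 90 mm high, origin under its centre.
- jar: Bystander: glass jar with wooden cap, 68 mm in diameter, 85 mm high, origin under its centre.
Things that resemble listed ones, but are neither listed nor needed, are in the scene too. There is more than one size of the cup; the job needs the smaller.

How it is judged (in metres and radians):
On the way, in this order (a step that is already met when the one before it is completed fails the run):
1. the cup stands under the outlet, let go, the lever at rest and no tablet dropped (horizontal distance between cup and outlet below 0.013 m and angle between cup's own z axis and vertical below 0.08 rad and height (world z) of cup below 0.005 m and contact force between the fingers and cup below 0.2 N and value of joint lever below 0.1 rad and height (world z) of tablet1 above 0.06 m), for 0.2 s.
2. the lever is at its stop (value of joint lever above 0.94 rad and horizontal distance between cup and outlet below 0.013 m and angle between cup's own z axis and vertical below 0.08 rad and height (world z) of cup below 0.005 m), for 0.1 s.
3. the lever has sprung back and the tablet lies in the cup (value of joint lever below 0.08 rad and horizontal distance between tablet1 and cup below 0.024 m and z of tablet1 in the frame of cup between 0 and 0.03 m), for 0.2 s.
At the end, for the whole second after the job is handed in: The cup stands upright on the counter (within 0.08 rad), its axis within 13 mm of the outlet's mark; tablet1 lies at rest in it; the lever is back at rest (below 0.08 rad); tablets 2 to 4 are still in the dispenser (each moved less than 22 mm) (all of step 3 and horizontal distance between cup and outlet below 0.013 m and angle between cup's own z axis and vertical below 0.08 rad and height (world z) of cup below 0.005 m and linear speed of cup below 0.02 m/s and linear speed of tablet1 below 0.03 m/s and distance of each of tablet2, tablet3, tablet4 from where it was at the start of the episode below 0.022 m); the robot touches nothing.
It fails at once if the bottle is shoved by more than 25 mm or tipped (distance of bottle from where it was at the start of the episode above 0.025 m or angle between bottle's own z axis and vertical above 0.3 rad).
It fails at once if the tumbler is shoved by more than 25 mm or tipped (distance of tumbler from where it was at the start of the episode above 0.025 m or angle between tumbler's own z axis and vertical above 0.3 rad).
It fails at once if the jar is shoved by more than 25 mm or tipped (distance of jar from where it was at the start of the episode above 0.025 m or angle between jar's own z axis and vertical above 0.3 rad).
It also fails if it takes over 67 s, if anything falls off the work surface, if the arm or the gripper's body presses on something with over 40 N, if the wrist force passes 120 N, or if a joint passes its speed limit or range.

ROBOT

A 6-joint arm with a two-finger parallel gripper is mounted at the origin on the work surface. World frame = base frame: x ahead of the robot, y to its left, z up, the work surface at z = 0. Lengths are in m, angles in degrees, forces in N, time in s.
With the tool pointing down it reaches from about 0.3 to 0.75 m from the base axis. Payload 8.5 kg.
Tool frame: the origin (TCP) lies on the centre line of the jaws, within the pads' length; the fingertips stand 25 mm ahead of it and the grasp point (between the pads) lies 6 mm ahead of it (env.tip_reach is the distance from the TCP to the fingertips, in m); y points along the fingers, z is the direction in which the jaws open and shut, and the axes are right-handed (so a half turn about y gives the same grasp; the last joint's range is limited). The gripper opens to 88 mm and grips with 3 to 60 N. Pads are 18 mm wide; open, the fingers measure 123 mm over their backs; the gripper's body (75 mm by 187 mm) begins 45 mm behind the grasp point.
Start: joints at [62.435, 21.807, 74.336, -0, 83.858, -12.336], TCP at [0.144, 0.531, 0.264] pointing down, gripper open.
Joint ranges: [-178.18, 178.18], [-50.72, 133.34], [12.68, 142.11], [-81.47, 261.47], [9.98, 163.14], [-165.26, 165.26]. Speed limits (degrees/s): [136.94, 136.94, 180, 180, 180, 180].

INTERFACE

Orientations are given as [roll, pitch, yaw] about the fixed x, y, z axes, in that order (R = Rz(yaw) Ry(pitch) Rx(roll)).
In Python, from workcell import env gives the robot as it stands. The module is installed in compiled form; this text tells all that it offers.
- The arm moves only by the tool send_rows, never from a script. Its argument "deltas" is a list of rows, each a list of 7 numbers: the shift along the tool's x, y, z in m, then the turn, a rotation vector about the tool's x, y, z in degrees, then the gripper's target within -1 to 1 (shut at 1, half-way at 0, fully open at -1). In form: [[tx, ty, tz, wx, wy, wz, fingers], ...]. A call has exactly 5 rows; each row is the pose to reach, as a shift and turn from the pose measured when the call began, along the tool's axes at that moment; what a row does not reach only later rows make up. A row lasts 1/12 s, in which the tool goes at most 41.7 mm and 7.16 degrees, less where a joint would pass 70% of its speed; a pose out of reach is approached as far as the arm can. A call with a gripper value outside its range is refused whole. The fingers move at their own pace and stop on an object; "force" is the grip in N (left out, the last holds). Time passes only in rows, so rows that repeat a pose let the fingers close, or fill a call up. It gives the time, the measured TCP pose, the force and the opening at its end, in the units of the state.
- env.get_obs(): the state, without advancing time (a new reading comes with each control period).
- env.snapshot(name): name is "scene" or "top" or "wrist"; returns (picture, depth): 400x640x3 uint8, blue, green, red; 400x640 float32, m along the optical axis (not along the pixel's ray), 0 where there is no reading.
- env.camera_model(name): a dict with "camera_matrix" (3x3 intrinsics, pixels), "view" (4x4, takes a point from world to camera coordinates); the wrist camera has in their place "hand_eye" (4x4, takes a point from camera to tool coordinates, whose origin is the TCP and whose axes are the tool frame's). Camera axes: x right, y up, looking along -z (the intrinsics and any distortion apply to the point x, -y, -z); pixel columns grow to the right and rows downward; lengths in m; the calibration is good to about 2 mm. A picture is of the moment at which its call begins: read the wrist's pose just before it. camera_model takes no time and is no camera call.
- env.sign_off(): hands the job in, once; it reports no verdict.
The state is a dict: "clock": time; "joint_positions": joint angles; "qd": joint speeds; "tau": joint torques, N m; "eef_pos": TCP position; "tool_rot": TCP orientation; "wrist_force": force on the tool from outside, world axes, zero at the start; "torque": the same for the moment, N m; "finger_gap": finger opening in m.
Only numpy, scipy, OpenCV 4.12 (cv2) and the standard library are available. Lean on these libraries where they do the work, as an engineer would, in place of code of your own. Each camera call takes 0.05 s, during which the arm holds its last target. There are 200 camera calls.

## Working session

There is one attempt and no reset: what is moved stays moved. The work goes in short steps, Python scripts to look and compute and a tool call to move; the robot and the scene stay as the last step left them, time stands still between calls to the robot, and variables do not carry over. Pictures are saved under pics/ and viewed, about 8 in all and at most 12, crops included, and the job is handed in when it is done.

Besides the shell and the picture viewer there is one more tool, called after "Emit:" in YAML: its name, and indented under it one key for each argument. send_rows: Moves the arm, as the interface text tells. Its arguments: {"type":"object","properties":{"deltas":{"type":"array","items":{"type":"array","items":{"type":"number"}}},"force":{"type":"number"}},"required":["deltas"]}

```bash
mkdir -p pics; cat > h.py <<'E'
import numpy as np, cv2
from workcell import env
from scipy.spatial.transform import Rotation as R
def cam(n):
    m=env.camera_model(n); K=np.array(m["camera_matrix"])
    if n=="wrist":
        o=env.get_obs(); T=np.eye(4); T[:3,:3]=R.from_euler('xyz',o["tool_rot"],degrees=True).as_matrix(); T[:3,3]=o["eef_pos"]
        C=T@np.array(m["hand_eye"])
    else: C=np.linalg.inv(np.array(m["view"]))
    return K,C,m
def cloud(K,C,d):
    v,u=np.mgrid[:d.shape[0],:d.shape[1]]
    x=(u-K[0,2])/K[0,0]*d; y=(v-K[1,2])/K[1,1]*d
    return np.stack([x,-y,-d],-1)@C[:3,:3].T+C[:3,3]
def ray(K,C,u,v,z):
    d=C[:3,:3]@np.array([(u-K[0,2])/K[0,0],-(v-K[1,2])/K[1,1],-1]); return C[:3,3]+d*(z-C[2,3])/d[2]
E
python3 - <<'E'
from h import *
o=env.get_obs(); print(o)
for n in("scene","top"):
    K,C,m=cam(n); im,d=env.snapshot(n); cv2.imwrite(f"pics/{n}.png",im); np.savez(f"{n}.npz",im=im,d=d,K=K,C=C)
    print(n,K.round(1).tolist(),C.round(3).tolist(),[k for k in m if k not in("camera_matrix","view")],(d>0).mean())
E
```

```text
{'clock': 0.0, 'joint_positions': array([ 6.24353959e+01,  2.18415245e+01,  7.43838678e+01,  1.77228646e-03,
        8.38571981e+01, -1.23360878e+01]), 'qd': array([0.0422358 , 0.03493035, 0.04439902, 0.02319963, 0.0068891 ,
       0.0157159 ]), 'tau': array([-1.84884855e-03, -4.37922728e+01, -2.24546081e+01,  7.12299021e-02,
        3.52575153e-02, -9.31527870e-05]), 'eef_pos': array([0.14435531, 0.53047481, 0.26313795]), 'tool_rot': array([-9.00803070e+01,  1.93662224e-02, -1.52287207e+01]), 'wrist_force': array([ 0.05739531, -0.77192557, -0.45506834]), 'torque': array([-0.0074423 ,  0.00785268,  0.0079382 ]), 'finger_gap': 0.0880616856327359}
scene [[480.5, 0.0, 313.1], [0.0, 480.5, 200.7], [0.0, 0.0, 1.0]] [[-0.296, -0.614, 0.732, 1.306], [0.955, -0.202, 0.216, 0.205], [0.015, 0.763, 0.646, 0.814], [0.0, 0.0, 0.0, 1.0]] [] 0.99608203125
top [[402.5, 0.0, 316.5], [0.0, 402.5, 204.6], [0.0, 0.0, 1.0]] [[0.021, 0.997, -0.079, 0.419], [-1.0, 0.021, -0.004, 0.004], [-0.002, 0.079, 0.997, 1.062], [0.0, 0.0, 0.0, 1.0]] [] 0.9961875
```

View pics/scene.png

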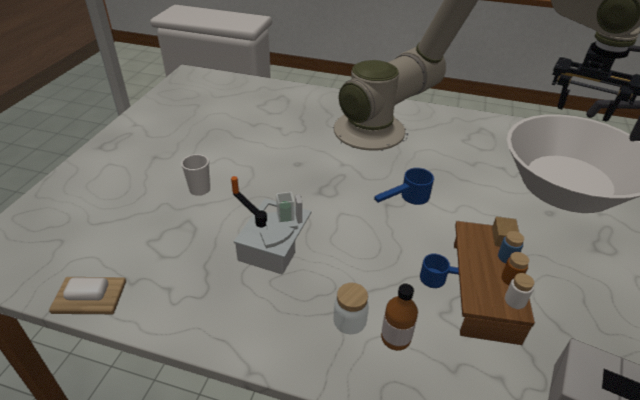

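View pics/top.png

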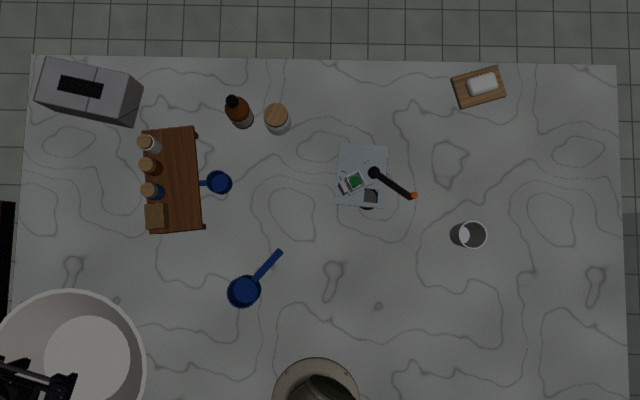

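The small blue cup is at about (219,182) in the top view, with its handle under the shelf. The large decoy cup is at (243,291). The dispenser pivot is at about (374,172), the knob at (413,195), and part of the mark shows at (368,205).

```bash
python3 - <<'E'
from h import *
for n in("top","scene"):
    f=np.load(n+".npz"); im,d,K,C=f["im"],f["d"],f["K"],f["C"]; P=cloud(K,C,d); hsv=cv2.cvtColor(im,cv2.COLOR_BGR2HSV)
    def comps(name,mask,mn=15):
        k,l,s,c=cv2.connectedComponentsWithStats(mask.astype(np.uint8))
        for i in range(1,k):
            if s[i,4]<mn: continue
            p=P[(l==i)&(d>0)]; z=p[:,2]; t=p[z>np.percentile(z,95)-.006]
            print(n,name,c[i].round(0),s[i,4],"mean",p.mean(0).round(4),"zmax",np.percentile(z,97).round(3),"top min/max",t.min(0).round(3)[:2],t.max(0).round(3)[:2])
    on=(P[...,0]>.05)&(P[...,0]<.85)&(abs(P[...,1])<.75)
    H,S,V=hsv[...,0],hsv[...,1],hsv[...,2]
    comps("blue",on&(H>100)&(H<125)&(S>150))
    comps("orange",on&(H<12)&(S>170)&(V>100),8)
    comps("green",on&(H>40)&(H<85)&(S>80),8)
    if n=="top":
        comps("plate",on&(P[...,2]>.055)&(P[...,2]<.085)&(abs(P[...,1]+.12)<.13)&(P[...,0]>.3)&(P[...,0]<.65))
        m=on&(P[...,2]>.06)&(P[...,2]<.08)&(abs(P[...,1]+.12)<.13)&(P[...,0]>.3)
        k,l,s,c=cv2.connectedComponentsWithStats(m.astype(np.uint8)); i=1+s[1:,4].argmax()
        r=cv2.minAreaRect(P[l==i][:,:2].astype(np.float32)*1000); print("plate rect",r,cv2.boxPoints(r).round(0).tolist())
        big=lambda a:cv2.resize(a,None,fx=5,fy=5,interpolation=cv2.INTER_CUBIC)
        a=big(im[130:215,310:430]); cv2.imwrite("pics/disp.png",cv2.convertScaleAbs(a,alpha=1.6))
        m=on&(P[...,2]>.068)&(P[...,2]<.085)&(P[...,1]>.2)&(P[...,0]>.4)
        k,l,s,c=cv2.connectedComponentsWithStats(m.astype(np.uint8)); i=1+s[1:,4].argmax()
        r=cv2.minAreaRect(P[l==i][:,:2].astype(np.float32)*1000); print("rack",r,cv2.boxPoints(r).round(0).tolist())
E
```

```text
top blue [217. 182.] 473 mean [0.5553 0.2673 0.0207] zmax 0.051 top min/max [0.526 0.234] [0.58  0.303]
top blue [159. 193.] 54 mean [0.5151 0.3848 0.1062] zmax 0.123 top min/max [0.501 0.38 ] [0.532 0.395]
top blue [249. 285.] 1073 mean [0.2922 0.1747 0.032 ] zmax 0.067 top min/max [0.243 0.148] [0.316 0.222]
top orange [414. 195.] 23 mean [ 0.519  -0.2164  0.1395] zmax 0.142 top min/max [ 0.514 -0.222] [ 0.526 -0.21 ]
top green [354. 181.] 90 mean [ 0.5519 -0.0808  0.1201] zmax 0.123 top min/max [ 0.54  -0.092] [ 0.563 -0.069]
top plate [361. 173.] 2075 mean [ 0.5778 -0.1019  0.0749] zmax 0.085 top min/max [ 0.522 -0.132] [ 0.647 -0.046]
plate rect ((574.1500244140625, -102.51654815673828), (123.7324447631836, 156.4784393310547), 85.91313171386719) [[492.0, -159.0], [648.0, -170.0], [657.0, -46.0], [501.0, -35.0]]
rack ((554.0217895507812, 369.2179260253906), (260.16522216796875, 131.97047424316406), 7.0923566818237305) [[417.0, 419.0], [433.0, 288.0], [691.0, 320.0], [675.0, 451.0]]
scene blue [412. 187.] 1009 mean [0.3007 0.1754 0.0439] zmax 0.067 top min/max [0.244 0.151] [0.321 0.22 ]
scene blue [435. 270.] 749 mean [0.5581 0.2638 0.03  ] zmax 0.051 top min/max [0.527 0.235] [0.585 0.305]
```

View pics/disp.png

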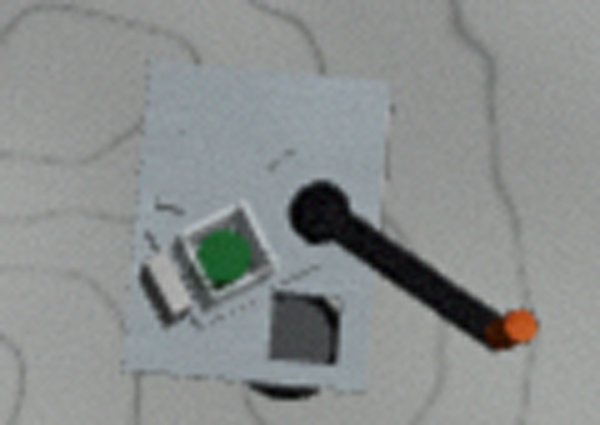

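```bash
python3 - <<'E'
from h import *
f=np.load("top.npz"); im,d,K,C=f["im"],f["d"],f["K"],f["C"]; P=cloud(K,C,d)
print("hole",ray(K,C,371,195.6,.069),"mark front edge",ray(K,C,366.6,208.4,0))
for n in("top","scene"):
    f=np.load(n+".npz"); im,d,K,C=f["im"],f["d"],f["K"],f["C"]; P=cloud(K,C,d); hsv=cv2.cvtColor(im,cv2.COLOR_BGR2HSV)
    m=(hsv[...,0]>100)&(hsv[...,0]<125)&(hsv[...,1]>150)&(abs(P[...,2]-.049)<.006)&(abs(P[...,0]-.555)<.05)&(abs(P[...,1]-.265)<.05)
    p=P[m][:,:2]; q=p.copy(); 
    A=np.c_[2*p,np.ones(len(p))]; s=np.linalg.lstsq(A,(p**2).sum(1),rcond=None)[0]; print(n,"rim fit",s[:2],np.sqrt(s[2]+s[0]**2+s[1]**2),len(p),"bbox",p.min(0),p.max(0))
    m=(hsv[...,0]>100)&(hsv[...,0]<125)&(hsv[...,1]>150)&(abs(P[...,2]-.04)<.006)&(P[...,1]>.293)&(P[...,1]<.33)&(abs(P[...,0]-.555)<.05); print("handle",P[m].mean(0),m.sum())
    if n=="top":
        for (u,v) in((238,112),(277,112),(472,233)): 
            q=P[v-28:v+28,u-28:u+28].reshape(-1,3); q=q[(q[:,2]>.04)&(q[:,2]<.2)]; print("obst",(u,v),q.min(0).round(3),q.max(0).round(3))
        q=P[115:240,135:210].reshape(-1,3); q=q[q[:,2]>.09]; print("rack jars",q.min(0).round(3),q.max(0).round(3))
E
```

```text
hole [ 0.52266574 -0.12700068  0.069     ] mark front edge [ 0.49559957 -0.12479006  0.        ]
top rim fit [0.55374015 0.26285401] 0.027451852202196415 88 bbox [0.52616246 0.23361435] [0.58054415 0.30275076]
handle [0.5504599  0.30134267 0.04150145] 27
obst (238, 112) [0.701 0.139 0.04 ] [0.76  0.237 0.154]
obst (277, 112) [0.686 0.082 0.04 ] [0.748 0.187 0.091]
obst (472, 233) [ 0.399 -0.403  0.04 ] [ 0.466 -0.334  0.095]
rack jars [0.419 0.004 0.09 ] [0.653 0.432 1.062]
scene rim fit [0.55636006 0.26423919] 0.027709794586200532 165 bbox [0.52659773 0.23529044] [0.58598805 0.30473631]
handle [0.5558114  0.30069124 0.04090761] 35
```

Emit:
send_rows:
  deltas:
    - [0.4665,0.063,-0.15,0,67.8,0,-1]
    - [0.4665,0.063,-0.15,0,67.8,0,-1]
    - [0.4665,0.063,-0.15,0,67.8,0,-1]
    - [0.4665,0.063,-0.15,0,67.8,0,-1]
    - [0.4665,0.063,-0.15,0,67.8,0,-1]
  force: 15

```text
clock: 0.52
eef_pos: [0.3187, 0.4165, 0.2366]
tool_rot: [-90.1, -0.0, -51.4]
wrist_force: [-0.7, 0.5, 0.9]
finger_gap: 0.0881
```

```bash
cat > go.py <<'E'
import sys
from h import *
# python3 go.py x y z yaw -> tool-frame delta from here
t=[float(a) for a in sys.argv[1:5]]; o=env.get_obs()
Rc=R.from_euler('xyz',o["tool_rot"],degrees=True); Rt=R.from_euler('xyz',[-90,0,t[3]],degrees=True)
print(o["clock"],"pos",o["eef_pos"].round(4),"rot",o["tool_rot"].round(2),"gap",round(o["finger_gap"],4),"F",o["wrist_force"].round(1),"q",o["joint_positions"].round(0))
print("delta",(Rc.inv().apply(np.array(t[:3])-o["eef_pos"])).round(4).tolist(),(Rc.inv()*Rt).as_rotvec(degrees=True).round(1).tolist())
E
python3 go.py .555 .263 .2 -83
```

```text
0.5167 pos [0.3187 0.4165 0.2366] rot [-9.006e+01 -3.000e-02 -5.137e+01] gap 0.0881 F [-0.7  0.5  0.9] q [40. 21. 81. -0. 78.  1.]
delta [0.2674, 0.0366, 0.0888] [0.1, 31.6, 0.0]
```

Emit:
send_rows:
  deltas:
    - [0.2674,0.0366,0.0888,0,31.6,0,-1]
    - [0.2674,0.0366,0.0888,0,31.6,0,-1]
    - [0.2674,0.0366,0.0888,0,31.6,0,-1]
    - [0.2674,0.0366,0.0888,0,31.6,0,-1]
    - [0.2674,0.0366,0.0888,0,31.6,0,-1]

```text
clock: 0.93
eef_pos: [0.492, 0.3035, 0.2095]
tool_rot: [-90.1, -0.1, -83.4]
wrist_force: [0.9, 0.4, 0.3]
finger_gap: 0.0881
```

```bash
python3 go.py .555 .263 .2 -83
```

```text
0.9333 pos [0.492  0.3035 0.2095] rot [-9.007e+01 -6.000e-02 -8.335e+01] gap 0.0881 F [0.9 0.4 0.3] q [20. 27. 75. -0. 78. 13.]
delta [0.0475, 0.0095, 0.0579] [0.1, -0.4, 0.1]
```

Emit:
send_rows:
  deltas:
    - [0.0475,0.0095,0.0579,0,0,0,-1]
    - [0.0475,0.0095,0.0579,0,0,0,-1]
    - [0.0475,0.0095,0.0579,0,0,0,-1]
    - [0.0475,0.0095,0.0579,0,0,0,-1]
    - [0.0475,0.0095,0.0579,0,0,0,-1]

```text
clock: 1.35
eef_pos: [0.5545, 0.2632, 0.1997]
tool_rot: [-90.1, -0.1, -83.4]
wrist_force: [0.5, -0.5, 1.5]
finger_gap: 0.0879
```

```bash
cat > look.py <<'E'
import sys
from h import *
K,C,m=cam("wrist"); im,d=env.snapshot("wrist"); cv2.imwrite(f"pics/{sys.argv[1]}.png",im); P=cloud(K,C,d); np.savez(sys.argv[1]+".npz",im=im,d=d,K=K,C=C)
print("dist" , m.keys(), C.round(3).tolist())
hsv=cv2.cvtColor(im,cv2.COLOR_BGR2HSV); B=((hsv[...,0]>100)&(hsv[...,0]<125)&(hsv[...,1]>130)&(d>0)).astype(np.uint8)
k,l,s,c=cv2.connectedComponentsWithStats(B)
for i in range(1,k):
    if s[i,4]<200: continue
    p=P[l==i]; 
    rim=p[abs(p[:,2]-.05)<.004][:,:2]; han=p[abs(p[:,2]-.041)<.003]
    print(c[i].round(),s[i,4],"zpct",np.percentile(p[:,2],[5,50,95]).round(3))
    if len(rim)>50:
        # handle excluded by z; enclosing circle of rim
        print("rim circle",cv2.minEnclosingCircle(rim.astype(np.float32)))
        A=np.c_[2*rim,np.ones(len(rim))]; q=np.linalg.lstsq(A,(rim**2).sum(1),rcond=None)[0]; ctr=q[:2]; print("fit",ctr.round(4),np.sqrt(q[2]+ctr@ctr).round(4))
        h=han[np.linalg.norm(han[:,:2]-ctr,axis=1)>.034]
        if len(h)>10: v=h[:,:2].mean(0)-ctr; print("handle dir",np.degrees(np.arctan2(v[1],v[0])).round(1),len(h),np.linalg.norm(h[:,:2]-ctr,axis=1).max().round(4))
E
python3 look.py w1; python3 go.py .555 .263 .2 -83
```

```text
dist dict_keys(['camera_matrix', 'hand_eye']) [[0.993, -0.112, -0.028, 0.547], [0.116, 0.959, 0.258, 0.328], [-0.002, -0.259, 0.966, 0.321], [0.0, 0.0, 0.0, 1.0]]
[323. 196.] 3062 zpct [0.004 0.008 0.051]
rim circle ((0.5561915040016174, 0.26177191734313965), 0.028704527765512466)
fit [0.5561 0.2619] 0.027
handle dir 94.8 52 0.0373
[ 54. 223.] 4380 zpct [0.006 0.036 0.066]
rim circle ((0.28178077936172485, 0.1876867413520813), 0.03732319921255112)
fit [0.2823 0.1866] 0.0356
handle dir 85.2 475 0.0379
1.4 pos [0.5542 0.2636 0.2   ] rot [-9.01e+01 -5.00e-02 -8.33e+01] gap 0.088 F [-0.  -0.3  0.2] q [14. 31. 70. -0. 80.  8.]
delta [0.0007, 0.0, 0.0007] [0.1, -0.3, 0.0]
```

View pics/w1.png

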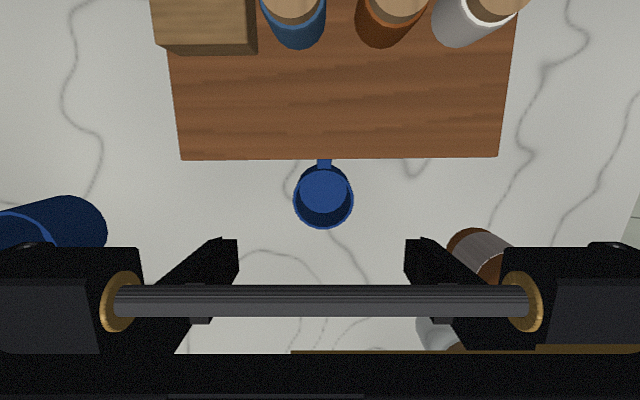

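The small cup appears at (323,196), between the open fingers, with its handle going under the board. I'll descend around it.

Emit:
send_rows:
  deltas:
    - [0.0018,0.03,0.0016,0,0,0,-1]
    - [0.0018,0.06,0.0016,0,0,0,-1]
    - [0.0018,0.09,0.0016,0,0,0,-1]
    - [0.0018,0.12,0.0016,0,0,0,-1]
    - [0.0018,0.15,0.0016,0,0,0,-1]

```text
clock: 1.82
eef_pos: [0.5546, 0.2631, 0.0494]
tool_rot: [-90.1, -0.0, -83.2]
wrist_force: [0.8, 0.2, -0.6]
finger_gap: 0.0883
```

Emit:
send_rows:
  deltas:
    - [0,0.0,0,0,0,0,-1]
    - [0,0,0,0,0,0,1]
    - [0,0,0,0,0,0,1]
    - [0,0,0,0,0,0,1]
    - [0,0,0,0,0,0,1]

```text
clock: 2.23
eef_pos: [0.5553, 0.2634, 0.0514]
tool_rot: [-89.9, -0.0, -83.2]
wrist_force: [-0.0, -0.3, 0.3]
finger_gap: 0.0636
```

```bash
python3 go.py .54 .13 .06 -83
```

```text
2.2333 pos [0.5553 0.2634 0.0514] rot [-8.987e+01 -1.000e-02 -8.317e+01] gap 0.0636 F [-0.  -0.3  0.3] q [14. 40. 79. -0. 60.  8.]
delta [0.1307, -0.0086, -0.031] [-0.1, -0.2, 0.0]
```

Emit:
send_rows:
  deltas:
    - [0,0.0,0,0,0,0,1]
    - [0,0,0,0,0,0,1]
    - [0,0,0,0,0,0,1]
    - [0,-0.004,0,0,0,0,1]
    - [0,-0.009,0,0,0,0,1]

```text
clock: 2.65
eef_pos: [0.5551, 0.2634, 0.0604]
tool_rot: [-89.9, -0.0, -83.2]
wrist_force: [1.0, 0.2, -0.6]
finger_gap: 0.0582
```

Emit:
send_rows:
  deltas:
    - [0.01,0,0,0,0,0,1]
    - [0.03,0,0,0,0,0,1]
    - [0.055,0,0,0,0,0,1]
    - [0.08,0,0,0,0,0,1]
    - [0.11,0,0,0,0,0,1]

```text
clock: 3.07
eef_pos: [0.5681, 0.153, 0.0607]
tool_rot: [-89.9, -0.0, -83.1]
wrist_force: [0.4, 0.3, -1.0]
finger_gap: 0.0584
```

```bash
python3 go.py .52 .05 .06 -4.1
```

```text
3.0667 pos [0.5681 0.153  0.0607] rot [-8.990e+01 -2.000e-02 -8.312e+01] gap 0.0584 F [ 0.4  0.3 -1. ] q [ 4. 38. 83. -0. 59. -3.]
delta [0.0965, 0.0006, -0.0601] [-0.1, -79.0, 0.1]
```

Emit:
send_rows:
  deltas:
    - [0.011,0,-0.01,0,-7,0,1]
    - [0.021,0,-0.02,0,-14,0,1]
    - [0.032,0,-0.03,0,-21,0,1]
    - [0.043,0,-0.04,0,-28,0,1]
    - [0.053,0,-0.045,0,-35,0,1]

```text
clock: 3.48
eef_pos: [0.5287, 0.0937, 0.0608]
tool_rot: [-90.0, -0.0, -47.8]
wrist_force: [-0.5, 0.2, -0.8]
finger_gap: 0.0586
```

```bash
python3 go.py .52 .08 .06 -4.1
```

```text
3.4833 pos [0.5287 0.0937 0.0608] rot [-8.997e+01 -5.000e-02 -4.780e+01] gap 0.0586 F [-0.5  0.2 -0.8] q [ -3.  34.  92.  -0.  54. -45.]
delta [0.0043, 0.0008, -0.0156] [-0.0, -43.7, 0.1]
```

Emit:
send_rows:
  deltas:
    - [0.004,0,-0.015,0,-7,0,1]
    - [0.004,0,-0.015,0,-14,0,1]
    - [0.004,0,-0.0156,0,-21,0,1]
    - [0.004,0,-0.0156,0,-28,0,1]
    - [0.004,0,-0.0156,0,-35,0,1]

```text
clock: 3.9
eef_pos: [0.5198, 0.0794, 0.061]
tool_rot: [-90.0, -0.1, -12.5]
wrist_force: [0.8, 0.2, -0.3]
finger_gap: 0.0583
```

```bash
python3 go.py .52 .08 .052 -4.1
```

```text
3.9 pos [0.5198 0.0794 0.061 ] rot [-9.000e+01 -8.000e-02 -1.248e+01] gap 0.0583 F [ 0.8  0.2 -0.3] q [ -4.  33.  94.  -0.  53. -82.]
delta [0.0001, 0.009, 0.0006] [0.0, -8.4, 0.1]
```

Emit:
send_rows:
  deltas:
    - [0,0,0,0,-5,0,1]
    - [0,0,0,0,-8.4,0,1]
    - [0,0.004,0,0,-8.4,0,1]
    - [0,0.007,0,0,-8.4,0,1]
    - [0,0.0092,0,0,-8.4,0,1]

```text
clock: 4.32
eef_pos: [0.5198, 0.0792, 0.0515]
tool_rot: [-90.0, -0.1, -4.2]
wrist_force: [-0.8, 2.3, 17.3]
finger_gap: 0.0583
```

Emit:
send_rows:
  deltas:
    - [0,0.0005,0,0,0,0,1]
    - [0,0.0005,0,0,0,0,-1]
    - [0,0.0005,0,0,0,0,-1]
    - [0,0.0005,0,0,0,0,-1]
    - [0,0.0005,0,0,0,0,-1]

```text
clock: 4.73
eef_pos: [0.5198, 0.0791, 0.0509]
tool_rot: [-90.0, -0.1, -4.2]
wrist_force: [-0.8, -0.2, -0.6]
finger_gap: 0.0831
```

Emit:
send_rows:
  deltas:
    - [0,-0.0,0,0,0,0,-1]
    - [0,-0.03,0,0,0,0,-1]
    - [0,-0.06,0,0,0,0,-1]
    - [-0.04,-0.09,0,0,0,0,-1]
    - [-0.08,-0.1,0,0,0,0,-1]

```text
clock: 5.15
eef_pos: [0.4482, 0.0842, 0.1507]
tool_rot: [-90.0, -0.4, -4.3]
wrist_force: [0.7, 0.3, -0.4]
finger_gap: 0.088
```

```bash
python3 look.py w2;  python3 go.py .435 .08 .15 -4.1
```

```text
dist dict_keys(['camera_matrix', 'hand_eye']) [[0.074, -0.962, -0.264, 0.382], [0.997, 0.072, 0.02, 0.089], [-0.0, -0.265, 0.964, 0.272], [0.0, 0.0, 0.0, 1.0]]
[391.  48.] 4244 zpct [0.038 0.055 0.06 ]
rim circle ((0.34684354066848755, 0.13912656903266907), 0.05577468499541283)
fit [0.3689 0.1607] 0.0514
handle dir 163.0 82 0.0564
[322. 245.] 3287 zpct [0.004 0.041 0.05 ]
rim circle ((0.5105964541435242, 0.07871540635824203), 0.026607941836118698)
fit [0.5204 0.0783] 0.027
handle dir 173.9 1355 0.1041
5.2 pos [0.4397 0.0856 0.1508] rot [-9.001e+01  6.000e-02 -4.180e+00] gap 0.0882 F [-4.9  3.4  1.1] q [ -4.  19. 100.  -0.  61. -90.]
delta [-0.0043, 0.0008, -0.0059] [0.0, -0.1, -0.1]
```

View pics/w2.png

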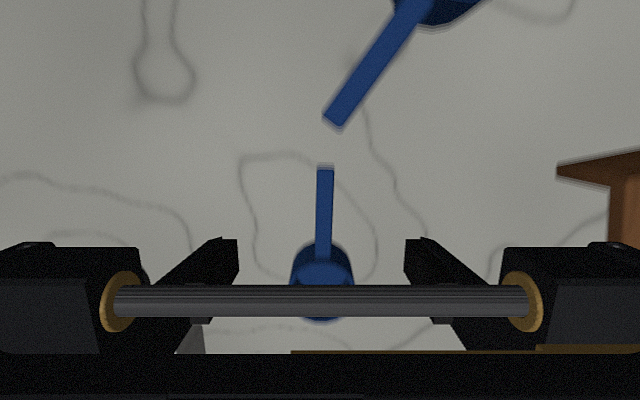

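The cup stands at about (0.520, 0.078). Its handle points toward the base, with the tip at (325,168), between the fingers. The decoy's handle tip is at (335,118).

```bash
python3 - <<'E'
from h import *
f=np.load("w2.npz");im,d,K,C=f["im"],f["d"],f["K"],f["C"];P=cloud(K,C,d)
for u,v in((335,115),(395,30),(325,175),(325,230)): print(P[v,u].round(4))
f=np.load("top.npz");im,d,K,C=f["im"],f["d"],f["K"],f["C"];P=cloud(K,C,d)
print(P[253,279],P[262,270])
E
python3 go.py .4357 .0857 .042 -4.5
```

```text
[0.3766 0.0989 0.0548]
[0.3271 0.1407 0.0559]
[0.4204 0.089  0.0418]
[0.4657 0.0858 0.0418]
[0.37596976 0.09837281 0.05562854] [0.3532923  0.12012814 0.05524277]
5.2 pos [0.4397 0.0856 0.1508] rot [-9.001e+01  6.000e-02 -4.180e+00] gap 0.0882 F [-4.9  3.4  1.1] q [ -4.  19. 100.  -0.  61. -90.]
delta [-0.0039, 0.1088, -0.0002] [0.0, 0.3, -0.1]
```

Emit:
send_rows:
  deltas:
    - [-0.004,0.025,0.0005,0,0,0,-1]
    - [-0.004,0.05,0.0005,0,0,0,-1]
    - [-0.004,0.075,0.0005,0,0,0,-1]
    - [-0.004,0.1,0.0005,0,0,0,-1]
    - [-0.004,0.109,0.0005,0,0,0,-1]

```text
clock: 5.62
eef_pos: [0.4346, 0.0864, 0.0393]
tool_rot: [-90.0, 0.3, -4.2]
wrist_force: [-0.2, 0.4, -0.2]
finger_gap: 0.0881
```

Emit:
send_rows:
  deltas:
    - [0,0,0,0,0,0,1]
    - [0,0,0,0,0,0,1]
    - [0,0,0,0,0,0,1]
    - [0,0,0,0,0,0,1]
    - [0,0,0,0,0,0,1]
  force: 30

```text
clock: 6.03
eef_pos: [0.4349, 0.0864, 0.04]
tool_rot: [-90.0, 0.2, -4.2]
wrist_force: [0.0, -0.1, 1.0]
finger_gap: 0.0572
```

Emit:
send_rows:
  deltas:
    - [0,0,0,0,0,0,1]
    - [0,0,0,0,0,0,1]
    - [0,0,0,0,0,0,1]
    - [0,0,0,0,0,0,1]
    - [0,0,0,0,0,0,1]

```text
clock: 6.45
eef_pos: [0.4349, 0.0864, 0.0401]
tool_rot: [-90.0, 0.2, -4.2]
wrist_force: [-0.4, 0.6, 0.5]
finger_gap: 0.0238
```

Emit:
send_rows:
  deltas:
    - [0,0,0,0,0,0,1]
    - [0,0,0,0,0,0,1]
    - [0,0,0,0,0,0,1]
    - [0,-0.003,0,0,0,0,1]
    - [0,-0.005,0,0,0,0,1]

```text
clock: 6.87
eef_pos: [0.4349, 0.0864, 0.0452]
tool_rot: [-90.0, 0.2, -4.2]
wrist_force: [0.1, 0.2, 0.5]
finger_gap: 0.0128
```

```bash
python3 look.py w3;  python3 go.py .435 -.12 .048 -4.1
```

```text
dist dict_keys(['camera_matrix', 'hand_eye']) [[0.073, -0.964, -0.255, 0.369], [0.997, 0.07, 0.019, 0.091], [0.0, -0.256, 0.967, 0.167], [0.0, 0.0, 0.0, 1.0]]
[401.  81.] 10681 zpct [0.053 0.055 0.056]
rim circle ((0.3564404249191284, 0.12141692638397217), 0.0400208979845047)
fit [0.3614 0.1226] 0.0225
[321. 260.] 1543 zpct [0.042 0.047 0.048]
rim circle ((0.42719921469688416, 0.08593884110450745), 0.011721516959369183)
fit [0.4272 0.0863] 0.007
[320. 337.] 1462 zpct [0.007 0.046 0.047]
rim circle ((0.4632008373737335, 0.08328193426132202), 0.010551714338362217)
fit [0.4631 0.0835] 0.0065
6.9167 pos [0.4351 0.0864 0.0456] rot [-90.01   0.16  -4.19] gap 0.0128 F [ 0.6  1.2 -0.6] q [ -4.  30. 108.  -0.  43. -90.]
delta [0.015, -0.0024, -0.2059] [0.0, -0.1, -0.2]
```

```bash
cat > cup.py <<'E'
from h import *
import sys
# small cup from both fixed views: rim circle on plane of measured height
for n in("top","scene"):
    K,C,_=cam(n); im,d=env.snapshot(n); P=cloud(K,C,d); hsv=cv2.cvtColor(im,cv2.COLOR_BGR2HSV); np.savez(n+"_now.npz",im=im,d=d,K=K,C=C)
    x,y=float(sys.argv[1]),float(sys.argv[2])
    m=(hsv[...,0]>100)&(hsv[...,0]<125)&(hsv[...,1]>140)&(d>0)&(np.hypot(P[...,0]-x,P[...,1]-y)<.042)
    p=P[m]; 
    if len(p)<20: print(n,"few",len(p)); continue
    zt=np.percentile(p[:,2],97); r=p[p[:,2]>zt-.008]
    A=np.c_[2*r[:,:2],np.ones(len(r))]; q=np.linalg.lstsq(A,(r[:,:2]**2).sum(1),rcond=None)[0]
    pl=np.linalg.lstsq(np.c_[r[:,:2]-q[:2],np.ones(len(r))],r[:,2],rcond=None)[0]
    print(n,len(p),"rim z",zt.round(4),"ctr",q[:2].round(4),"rad",np.sqrt(q[2]+q[0]**2+q[1]**2).round(4),"slope",pl.round(3))
    b=p[p[:,2]<.012]; print("  bottom",len(b), b.mean(0).round(4) if len(b) else "")
E
python3 cup.py .52 .08
```

```text
top 400 rim z 0.0561 ctr [0.5199 0.0796] rad 0.0268 slope [-0.038 -0.024  0.054]
  bottom 261 [0.5222 0.0815 0.0082]
scene 622 rim z 0.0552 ctr [0.5215 0.0808] rad 0.0276 slope [ 0.02  -0.009  0.052]
  bottom 46 [0.5208 0.0788 0.0101]
```

Emit:
send_rows:
  deltas:
    - [0.002,0,-0.02,0,0,0,1]
    - [0.004,0,-0.045,0,0,0,1]
    - [0.006,0,-0.07,0,0,0,1]
    - [0.0075,0,-0.09,0,0,0,1]
    - [0.0085,0,-0.1,0,0,0,1]

```text
clock: 7.43
eef_pos: [0.4363, -0.0158, 0.0452]
tool_rot: [-90.0, 0.1, -4.3]
wrist_force: [-0.1, -0.0, -0.7]
finger_gap: 0.0131
```

```bash
python3 go.py .4376 -.1205 .0456 -4.1
```

```text
7.4333 pos [ 0.4363 -0.0158  0.0452] rot [-90.03   0.14  -4.28] gap 0.0131 F [-0.1 -0.  -0.7] q [ -18.   29.  109.   -0.   42. -103.]
delta [0.0091, -0.0003, -0.1044] [0.0, -0.2, -0.1]
```

Emit:
send_rows:
  deltas:
    - [0.002,0,-0.02,0,0,0,1]
    - [0.004,0,-0.045,0,0,0,1]
    - [0.006,0,-0.07,0,0,0,1]
    - [0.008,0,-0.09,0,0,0,1]
    - [0.009,0,-0.1045,0,0,0,1]

```text
clock: 7.85
eef_pos: [0.4377, -0.122, 0.0453]
tool_rot: [-90.0, 0.1, -4.3]
wrist_force: [0.5, -0.6, -1.0]
finger_gap: 0.0128
```

Emit:
send_rows:
  deltas:
    - [0,0,0,0,0,0,1]
    - [0,0.001,0,0,0,0,1]
    - [0,0.003,0,0,0,0,1]
    - [0,0.0045,0,0,0,0,1]
    - [0,0.0052,0,0,0,0,1]

```text
clock: 8.27
eef_pos: [0.4375, -0.121, 0.0398]
tool_rot: [-90.0, 0.2, -4.3]
wrist_force: [-1.0, 0.0, 1.4]
finger_gap: 0.0129
```

```bash
python3 go.py .4376 -.1205 .0401 -4.1; python3 look.py w4; python3 - <<'E'
from h import *
o=[np.load("w4.npz")["im"]]; K,C,_=cam("scene"); im,d=env.snapshot("scene")
s=cv2.resize(im[150:290,200:350],None,fx=4,fy=4); cv2.imwrite("pics/both.png",cv2.convertScaleAbs(s,alpha=1.4))
E
```

```text
8.2667 pos [ 0.4375 -0.121   0.0398] rot [-90.02   0.16  -4.26] gap 0.0129 F [-1.   0.   1.4] q [ -30.   31.  106.   -0.   43. -116.]
delta [0.0001, -0.0003, 0.0005] [0.0, -0.2, -0.2]
dist dict_keys(['camera_matrix', 'hand_eye']) [[0.074, -0.964, -0.255, 0.372], [0.997, 0.072, 0.019, -0.117], [0.0, -0.256, 0.967, 0.162], [0.0, 0.0, 0.0, 1.0]]
[321. 260.] 1562 zpct [0.037 0.041 0.042]
[319. 336.] 1380 zpct [0.003 0.041 0.042]
```

View pics/w4.png

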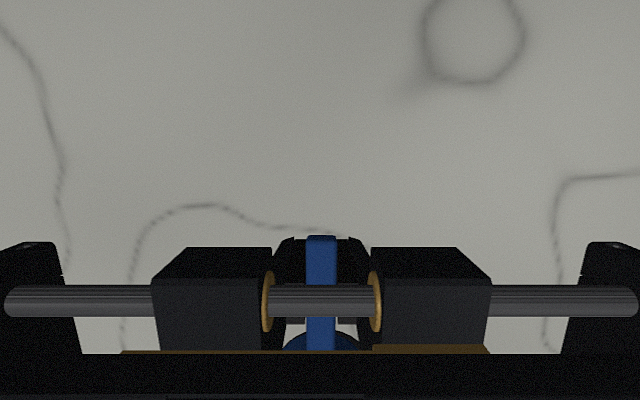

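The handle top is at z ≈ 0.041, so the cup is on the counter. Releasing it, then rising to check.

Emit:
send_rows:
  deltas:
    - [0,0,0,0,0,0,-1]
    - [0,0,0,0,0,0,-1]
    - [0,0,0,0,0,0,-1]
    - [0,0,0,0,0,0,-1]
    - [0,0,0,0,0,0,-1]

```text
clock: 8.78
eef_pos: [0.4376, -0.1213, 0.04]
tool_rot: [-90.0, 0.1, -4.3]
wrist_force: [0.7, -0.5, 0.1]
finger_gap: 0.044
```

Emit:
send_rows:
  deltas:
    - [0,0,0,0,0,0,-1]
    - [0,-0.02,0,0,0,0,-1]
    - [0,-0.055,0,0,0,0,-1]
    - [-0.02,-0.09,0,0,0,0,-1]
    - [-0.06,-0.125,0,0,0,0,-1]

```text
clock: 9.2
eef_pos: [0.3877, -0.118, 0.1596]
tool_rot: [-90.1, -0.0, -4.2]
wrist_force: [0.1, -1.6, 0.8]
finger_gap: 0.0776
```

Emit:
send_rows:
  deltas:
    - [0,0,0,0,0,0,-1]
    - [0,0,0,0,0,0,-1]
    - [0,0,0,0,0,0,-1]
    - [0,0,0,0,0,0,-1]
    - [0,0,0,0,0,0,-1]

```text
clock: 9.62
eef_pos: [0.388, -0.118, 0.1585]
tool_rot: [-90.0, 0.1, -4.2]
wrist_force: [-0.4, -0.1, -0.4]
finger_gap: 0.0884
```

```bash
python3 go.py .5195 -.2165 .2 -4.1; python3 look.py w5; python3 cup.py .523 -.127
```

```text
9.6167 pos [ 0.388  -0.118   0.1585] rot [-9.005e+01  9.000e-02 -4.210e+00] gap 0.0884 F [-0.4 -0.1 -0.4] q [ -34.   15.  105.   -0.   60. -119.]
delta [0.1383, -0.0416, -0.0886] [0.0, -0.1, -0.1]
dist dict_keys(['camera_matrix', 'hand_eye']) [[0.073, -0.964, -0.257, 0.322], [0.997, 0.071, 0.019, -0.114], [-0.001, -0.257, 0.966, 0.28], [0.0, 0.0, 0.0, 1.0]]
[633.  58.] 785 zpct [0.003 0.008 0.014]
[614. 161.] 2099 zpct [0.046 0.054 0.056]
rim circle ((0.36153003573417664, 0.11175540089607239), 0.03051334246993065)
fit [0.3654 0.1099] 0.0179
[322. 262.] 624 zpct [0.039 0.041 0.042]
[321. 328.] 1220 zpct [0.004 0.039 0.051]
rim circle ((0.5105077028274536, -0.12801149487495422), 0.02532743103802204)
fit [ 0.5231 -0.1288] 0.0271
top 183 rim z 0.0439 ctr [ 0.5159 -0.1432] rad 0.034 slope [ 0.659 -0.349  0.066]
  bottom 152 [ 0.5292 -0.133   0.0045]
scene 21 rim z 0.049 ctr [ 0.5069 -0.1362] rad 0.0093 slope [0.458 0.309 0.05 ]
  bottom 0
```

View pics/w5.png

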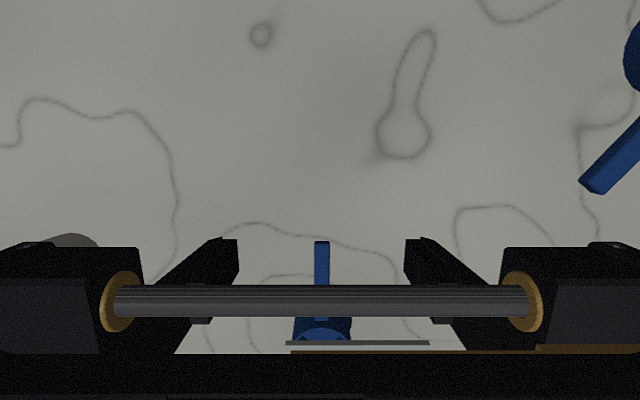

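The cup is released and stands at (0.523, −0.129), about 2 mm from the mark; it shows at (322,328) under the plate edge. Now for the knob, with the jaws turned along its path.

Emit:
send_rows:
  deltas:
    - [0,-0.03,0,0,7,0,-1]
    - [0.0,-0.05,-0.02,0,14,0,-1]
    - [0.03,-0.05,-0.04,0,21,0,-1]
    - [0.06,-0.05,-0.06,0,28,0,-1]
    - [0.09,-0.05,-0.08,0,35,0,-1]

```text
clock: 10.18
eef_pos: [0.473, -0.2054, 0.2089]
tool_rot: [-90.1, -0.0, -39.6]
wrist_force: [-0.3, -0.0, -0.2]
finger_gap: 0.0879
```

```bash
python3 go.py .5195 -.217 .2 -95
```

```text
10.1833 pos [ 0.473  -0.2054  0.2089] rot [-9.009e+01 -1.000e-02 -3.957e+01] gap 0.0879 F [-0.3 -0.  -0.2] q [-37.  21.  85.  -0.  74. -87.]
delta [0.0432, 0.0089, 0.0206] [0.1, 55.4, 0.1]
```

Emit:
send_rows:
  deltas:
    - [0.01,0.002,0.005,0,7,0,-1]
    - [0.02,0.005,0.01,0,14,0,-1]
    - [0.03,0.007,0.015,0,21,0,-1]
    - [0.04,0.009,0.02,0,28,0,-1]
    - [0.043,0.009,0.0206,0,35,0,-1]

```text
clock: 10.6
eef_pos: [0.5205, -0.217, 0.1986]
tool_rot: [-90.1, 0.0, -74.9]
wrist_force: [0.8, 0.1, 0.1]
finger_gap: 0.088
```

Emit:
send_rows:
  deltas:
    - [0,0,0,0,7,0,-1]
    - [0,0,0,0,14,0,-1]
    - [0,0,0,0,20,0,-1]
    - [0,0,0,0,20,0,-1]
    - [0,0,0,0,20,0,-1]

```text
clock: 11.02
eef_pos: [0.5205, -0.217, 0.1981]
tool_rot: [-90.1, -0.0, -94.7]
wrist_force: [-0.2, -0.1, 0.5]
finger_gap: 0.0879
```

```bash
python3 go.py .5195 -.217 .128 -95; python3 - <<'E'
from h import *
K,C,m=cam("wrist"); im,d=env.snapshot("wrist"); P=cloud(K,C,d); cv2.imwrite("pics/w6.png",im)
h=cv2.cvtColor(im,cv2.COLOR_BGR2HSV); m=((h[...,0]<14)&(h[...,1]>170)&(h[...,2]>80)&(d>0)&(abs(P[...,2]-.1395)<.006))
p=P[m]; print(m.sum()); 
if len(p): print(cv2.minEnclosingCircle(p[:,:2].astype(np.float32)),p.mean(0), np.argwhere(m).mean(0))
E
```

```text
11.0167 pos [ 0.5205 -0.217   0.1981] rot [-9.015e+01 -1.000e-02 -9.470e+01] gap 0.0879 F [-0.2 -0.1  0.5] q [-35.  26.  78.  -0.  76. -30.]
delta [0.0001, 0.0701, -0.0008] [0.1, 0.3, 0.0]
381
((0.5209015607833862, -0.21728742122650146), 0.0075391437858343124) [ 0.52105268 -0.21672365  0.13990928] [231.38845144 321.56430446]
```

View pics/w6.png

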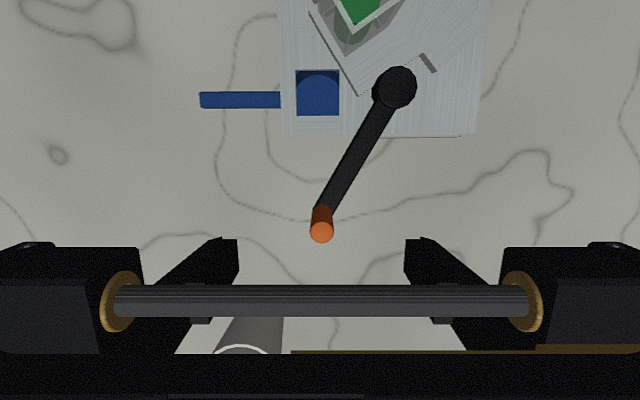

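The knob at (322,231) is centred between the fingers, and blue fills the outlet hole at (318,93). Descend and grip.

Emit:
send_rows:
  deltas:
    - [0,0.02,0,0,0,0,-1]
    - [0,0.04,0,0,0,0,-1]
    - [0,0.055,0,0,0,0,-1]
    - [0,0.065,0,0,0,0,-1]
    - [0,0.069,0,0,0,0,-1]

```text
clock: 11.48
eef_pos: [0.52, -0.2167, 0.1278]
tool_rot: [-90.3, 0.1, -94.6]
wrist_force: [0.0, 0.2, 0.3]
finger_gap: 0.0887
```

Emit:
send_rows:
  deltas:
    - [0,0,0,0,0,0,1]
    - [0,0,0,0,0,0,1]
    - [0,0,0,0,0,0,1]
    - [0,0,0,0,0,0,1]
    - [0,0,0,0,0,0,1]
  force: 20

```text
clock: 11.9
eef_pos: [0.5202, -0.2169, 0.1284]
tool_rot: [-90.2, 0.0, -94.6]
wrist_force: [0.1, 0.8, -0.5]
finger_gap: 0.057
```

Emit:
send_rows:
  deltas:
    - [0,0,0,0,0,0,1]
    - [0,0,0,0,0,0,1]
    - [0,0,0,0,0,0,1]
    - [0,0,0,0,0,0,1]
    - [0,0,0,0,0,0,1]

```text
clock: 12.32
eef_pos: [0.5202, -0.2168, 0.1284]
tool_rot: [-90.2, 0.0, -94.6]
wrist_force: [-0.4, -0.0, -0.6]
finger_gap: 0.0234
```

Emit:
send_rows:
  deltas:
    - [0,0,0,0,0,0,1]
    - [0,0,0,0,0,0,1]
    - [0,0,0,0,0,0,1]
    - [0,0,0,0,0,0,1]
    - [0,0,0,0,0,0,1]

```text
clock: 12.73
eef_pos: [0.5204, -0.2168, 0.1284]
tool_rot: [-90.2, 0.0, -94.6]
wrist_force: [3.4, -0.1, -1.2]
finger_gap: 0.0156
```

```bash
python3 go.py .521 -.217 .128 -95; cat > arc.py <<'E'
from h import *
import sys
# tool-frame shifts from here to knob positions at lever angles given (grip keeps knob at TCP axis)
o=env.get_obs(); Rc=R.from_euler('xyz',o["tool_rot"],degrees=True); pv=np.array([.578,-.131]); 
k0=np.array([.5203,-.2175])-pv; k0*=.105/np.linalg.norm(k0)
for a in map(float,sys.argv[1:]):
    t=pv+R.from_euler('z',a).as_matrix()[:2,:2]@k0
    print(a,t.round(4),Rc.inv().apply(np.r_[t,.129]-o["eef_pos"]).round(4).tolist())
E
python3 arc.py 0 .1 .2 .3 .4 .5 .6 .7 .8 .9 1.0 1.03
```

```text
12.7333 pos [ 0.5204 -0.2168  0.1284] rot [-9.015e+01  2.000e-02 -9.458e+01] gap 0.0156 F [ 3.4 -0.1 -1.2] q [-35.  31.  84.  -0.  66. -30.]
delta [0.0001, 0.0004, 0.0006] [0.2, 0.4, -0.0]
0.0 [ 0.5197 -0.2183] [0.0016, -0.0006, -0.0006]
0.1 [ 0.5287 -0.2237] [0.0062, -0.0006, 0.0088]
0.2 [ 0.5382 -0.2282] [0.0099, -0.0006, 0.0187]
0.3 [ 0.5481 -0.2317] [0.0126, -0.0006, 0.0288]
0.4 [ 0.5583 -0.2341] [0.0143, -0.0007, 0.0392]
0.5 [ 0.5687 -0.2356] [0.0149, -0.0007, 0.0496]
0.6 [ 0.5792 -0.236 ] [0.0144, -0.0007, 0.0601]
0.7 [ 0.5897 -0.2353] [0.0129, -0.0008, 0.0705]
0.8 [ 0.6001 -0.2337] [0.0104, -0.0008, 0.0807]
0.9 [ 0.6102 -0.2309] [0.0069, -0.0008, 0.0906]
1.0 [ 0.62   -0.2272] [0.0024, -0.0008, 0.1001]
1.03 [ 0.6229 -0.2259] [0.0009, -0.0008, 0.1028]
```

Emit:
send_rows:
  deltas:
    - [0.004,0,0.005,0,0,0,1]
    - [0.0075,0,0.014,0,0,0,1]
    - [0.0105,0,0.0235,0,0,0,1]
    - [0.0125,0,0.034,0,0,0,1]
    - [0.0135,0,0.044,0,0,0,1]

```text
clock: 13.15
eef_pos: [0.5624, -0.2353, 0.1284]
tool_rot: [-90.4, -0.1, -94.6]
wrist_force: [-7.2, -6.3, 2.7]
finger_gap: 0.0152
```

```bash
python3 go.py .521 -.217 .128 -95;python3 arc.py .4 .5 .6 .7 .8 .9 1.0 1.03 1.06
```

```text
13.15 pos [ 0.5624 -0.2353  0.1284] rot [-90.35  -0.11 -94.58] gap 0.0152 F [-7.2 -6.3  2.7] q [-34.  35.  76.  -0.  70. -29.]
delta [-0.015, 0.0006, -0.0427] [0.4, 0.4, 0.1]
0.4 [ 0.5583 -0.2341] [-0.0009, -0.0006, -0.0041]
0.5 [ 0.5687 -0.2356] [-0.0002, -0.0006, 0.0064]
0.6 [ 0.5792 -0.236 ] [-0.0007, -0.0007, 0.0168]
0.7 [ 0.5897 -0.2353] [-0.0022, -0.0008, 0.0272]
0.8 [ 0.6001 -0.2337] [-0.0047, -0.0008, 0.0374]
0.9 [ 0.6102 -0.2309] [-0.0082, -0.0009, 0.0473]
1.0 [ 0.62   -0.2272] [-0.0127, -0.001, 0.0568]
1.03 [ 0.6229 -0.2259] [-0.0142, -0.001, 0.0596]
1.06 [ 0.6257 -0.2245] [-0.0158, -0.001, 0.0623]
```

Emit:
send_rows:
  deltas:
    - [0.0003,0,0.0115,0,0,0,1]
    - [-0.001,0,0.022,0,0,0,1]
    - [-0.003,0,0.032,0,0,0,1]
    - [-0.006,0,0.042,0,0,0,1]
    - [-0.0095,0,0.051,0,0,0,1]

```text
clock: 13.57
eef_pos: [0.6134, -0.2313, 0.1283]
tool_rot: [-90.5, -0.2, -94.6]
wrist_force: [-5.7, -3.9, 3.9]
finger_gap: 0.0153
```

```bash
python3 go.py .521 -.217 .128 -95;python3 arc.py .9 .95 1.0 1.03 1.06
```

```text
13.5667 pos [ 0.6134 -0.2313  0.1283] rot [-90.51  -0.23 -94.6 ] gap 0.0153 F [-5.7 -3.9  3.9] q [-31.  39.  67.  -0.  75. -26.]
delta [-0.0069, 0.0011, -0.0933] [0.5, 0.4, 0.2]
0.9 [ 0.6102 -0.2309] [-0.0001, -0.0006, -0.0033]
0.95 [ 0.6152 -0.2292] [-0.0023, -0.0007, 0.0015]
1.0 [ 0.62   -0.2272] [-0.0046, -0.0007, 0.0062]
1.03 [ 0.6229 -0.2259] [-0.0061, -0.0008, 0.009]
1.06 [ 0.6257 -0.2245] [-0.0078, -0.0008, 0.0117]
```

Emit:
send_rows:
  deltas:
    - [-0.0015,0,0.003,0,0,0,1]
    - [-0.0035,0,0.006,0,0,0,1]
    - [-0.005,0,0.009,0,0,0,1]
    - [-0.006,0,0.01,0,0,0,1]
    - [-0.006,0,0.01,0,0,0,1]

```text
clock: 13.98
eef_pos: [0.622, -0.2281, 0.1283]
tool_rot: [-90.8, -0.4, -94.6]
wrist_force: [-10.7, -7.3, 4.1]
finger_gap: 0.0154
```

```bash
python3 - <<'E'
from h import *
K,C,m=cam("wrist"); im,d=env.snapshot("wrist"); P=cloud(K,C,d); cv2.imwrite("pics/w7.png",im)
f=np.load("top.npz")
K,C,_=cam("top"); im,d=env.snapshot("top"); h=cv2.cvtColor(im,cv2.COLOR_BGR2HSV); P=cloud(K,C,d)
m=(h[...,0]<14)&(h[...,1]>170)&(h[...,2]>60)&(np.hypot(P[...,0]-.62,P[...,1]+.228)<.05)&(d>0); print(m.sum(),P[m].mean(0) if m.any() else "")
E
python3 go.py .521 -.217 .128 -95;python3 arc.py 1 1.1
```

```text
0 
14.0833 pos [ 0.6219 -0.2281  0.1284] rot [-90.79  -0.4  -94.64] gap 0.015 F [-10.8  -8.3   4.3] q [-30.  40.  65.  -1.  76. -25.]
delta [-0.0029, 0.0017, -0.1015] [0.8, 0.4, 0.4]
1.0 [ 0.62   -0.2272] [-0.0007, -0.0006, -0.002]
1.1 [ 0.6294 -0.2225] [-0.0061, -0.0008, 0.007]
```

View pics/w7.png

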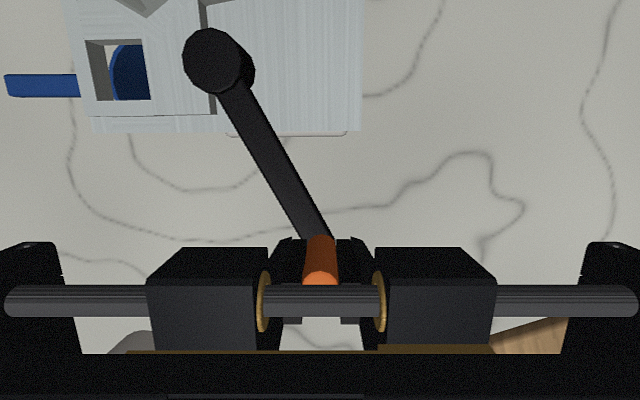

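The lever has swung through. The arm runs from the pivot at (215,60) to the knob at (320,260), and the contact force is rising. A small extra push will confirm the stop.

Emit:
send_rows:
  deltas:
    - [-0.002,0,0.003,0,0,0,1]
    - [-0.003,0,0.0055,0,0,0,1]
    - [-0.003,0,0.0055,0,0,0,1]
    - [-0.003,0,0.0055,0,0,0,1]
    - [-0.003,0,0.0055,0,0,0,1]

```text
clock: 14.5
eef_pos: [0.6235, -0.2278, 0.1281]
tool_rot: [-91.4, -0.6, -94.7]
wrist_force: [-23.2, -9.0, 8.6]
finger_gap: 0.0153
```

```bash
python3 go.py .521 -.217 .128 -95;python3 arc.py 1 .9 .8 .7 .6 .5 .4
```

```text
14.5 pos [ 0.6235 -0.2278  0.1281] rot [-91.42  -0.56 -94.73] gap 0.0153 F [-23.2  -9.    8.6] q [-30.  40.  65.  -1.  76. -25.]
delta [-0.0023, 0.0027, -0.103] [1.4, 0.3, 0.6]
1.0 [ 0.62   -0.2272] [-0.0002, -0.0008, -0.0035]
0.9 [ 0.6102 -0.2309] [0.0043, -0.0005, -0.013]
0.8 [ 0.6001 -0.2337] [0.0078, -0.0002, -0.0229]
0.7 [ 0.5897 -0.2353] [0.0104, 0.0001, -0.0331]
0.6 [ 0.5792 -0.236 ] [0.0119, 0.0003, -0.0435]
0.5 [ 0.5687 -0.2356] [0.0123, 0.0006, -0.0539]
0.4 [ 0.5583 -0.2341] [0.0117, 0.0008, -0.0644]
```

The force jumped to 25 N for 1.5 mm of motion, so the lever is at its stop. Going back along the arc.

Emit:
send_rows:
  deltas:
    - [0.0,0,-0.0035,0.5,0,0,1]
    - [0.0043,0,-0.013,1,0,0.3,1]
    - [0.0078,0,-0.023,1.4,0,0.6,1]
    - [0.0104,0,-0.033,1.4,0,0.6,1]
    - [0.0119,0,-0.0435,1.4,0,0.6,1]

```text
clock: 14.92
eef_pos: [0.5781, -0.2365, 0.1286]
tool_rot: [-90.1, 0.1, -94.8]
wrist_force: [1.0, -3.3, -4.4]
finger_gap: 0.0152
```

```bash
python3 go.py .521 -.217 .128 -95;python3 arc.py .6 .5 .4 .3 .2 .1 0
```

```text
14.9167 pos [ 0.5781 -0.2365  0.1286] rot [-9.012e+01  7.000e-02 -9.479e+01] gap 0.0152 F [ 1.  -3.3 -4.4] q [-33.  36.  73.   0.  71. -28.]
delta [-0.0146, 0.0008, -0.0586] [0.1, 0.2, -0.1]
0.6 [ 0.5792 -0.236 ] [-0.0006, -0.0004, 0.0011]
0.5 [ 0.5687 -0.2356] [-0.0001, -0.0003, -0.0094]
0.4 [ 0.5583 -0.2341] [-0.0007, -0.0003, -0.0199]
0.3 [ 0.5481 -0.2317] [-0.0023, -0.0003, -0.0303]
0.2 [ 0.5382 -0.2282] [-0.0049, -0.0003, -0.0404]
0.1 [ 0.5287 -0.2237] [-0.0086, -0.0002, -0.0503]
0.0 [ 0.5197 -0.2183] [-0.0132, -0.0002, -0.0597]
```

Emit:
send_rows:
  deltas:
    - [0,0,-0.0094,0,0,0,1]
    - [-0.0007,0,-0.02,0,0,0,1]
    - [-0.0023,0,-0.0303,0,0,0,1]
    - [-0.005,0,-0.0404,0,0,0,1]
    - [-0.0086,0,-0.0503,0,0,0,1]

```text
clock: 15.33
eef_pos: [0.5281, -0.224, 0.1284]
tool_rot: [-90.1, 0.1, -94.9]
wrist_force: [2.2, 0.1, -4.1]
finger_gap: 0.0152
```

Emit:
send_rows:
  deltas:
    - [-0.0025,0,-0.0045,0,0,0,1]
    - [-0.0045,0,-0.008,0,0,0,1]
    - [-0.005,0,-0.0085,0,0,0,1]
    - [-0.005,0,-0.0085,0,0,0,-1]
    - [-0.005,0,-0.0085,0,0,0,-1]

```text
clock: 15.75
eef_pos: [0.5201, -0.2182, 0.1285]
tool_rot: [-90.2, 0.1, -94.8]
wrist_force: [-0.3, -0.4, 0.7]
finger_gap: 0.0265
```

Emit:
send_rows:
  deltas:
    - [0,0,0,0,0,0,-1]
    - [0,0,0,0,0,0,-1]
    - [0,0,0,0,0,0,-1]
    - [0,0,0,0,0,0,-1]
    - [0,0,0,0,0,0,-1]

```text
clock: 16.17
eef_pos: [0.5202, -0.2182, 0.1285]
tool_rot: [-90.2, 0.1, -94.8]
wrist_force: [-0.3, 0.0, -0.1]
finger_gap: 0.0595
```

Emit:
send_rows:
  deltas:
    - [0,0,0,0,0,0,-1]
    - [0,-0.02,0,0,0,0,-1]
    - [0,-0.04,0,0,0,0,-1]
    - [0,-0.06,0,0,0,0,-1]
    - [0,-0.07,0,0,0,0,-1]

```text
clock: 16.58
eef_pos: [0.5208, -0.2186, 0.2008]
tool_rot: [-90.0, 0.0, -94.8]
wrist_force: [-1.3, -0.3, 0.6]
finger_gap: 0.0881
```

Emit:
send_rows:
  deltas:
    - [0,0,0,0,0,0,-1]
    - [0,0,0,0,0,0,-1]
    - [0,0,0,0,0,0,-1]
    - [0,0,0,0,0,0,-1]
    - [0,0,0,0,0,0,-1]

```text
clock: 17.0
eef_pos: [0.5206, -0.2185, 0.1998]
tool_rot: [-90.1, 0.1, -94.8]
wrist_force: [0.3, 0.2, 0.3]
finger_gap: 0.0883
```

```bash
python3 go.py .5195 -.217 .2 -95; python3 - <<'E'
from h import *
K,C,m=cam("wrist"); im,d=env.snapshot("wrist"); P=cloud(K,C,d); cv2.imwrite("pics/w8.png",im)
h=cv2.cvtColor(im,cv2.COLOR_BGR2HSV); m=((h[...,0]<14)&(h[...,1]>170)&(h[...,2]>80)&(d>0)&(abs(P[...,2]-.1395)<.006))
p=P[m]; print(m.sum()); 
if len(p): print(cv2.minEnclosingCircle(p[:,:2].astype(np.float32)),p.mean(0), np.argwhere(m).mean(0))
g=(h[...,0]>40)&(h[...,0]<85)&(h[...,1]>80)&(d>0)
k,l,s,c=cv2.connectedComponentsWithStats(g.astype(np.uint8))
for i in range(1,k):
    if s[i,4]>20: print("green",c[i].round(),s[i,4],P[l==i].mean(0).round(3))
E
```

```text
17.0 pos [ 0.5206 -0.2185  0.1998] rot [-9.011e+01  5.000e-02 -9.483e+01] gap 0.0883 F [0.3 0.2 0.3] q [-35.  26.  78.  -0.  76. -30.]
delta [-0.0014, -0.0002, -0.0012] [0.1, 0.2, -0.1]
387
((0.5207707285881042, -0.21701179444789886), 0.007548213005065918) [ 0.52102719 -0.21660287  0.13991541] [228.26614987 321.12919897]
green [357.   8.] 484 [ 0.554 -0.087  0.118]
green [316. 107.] 304 [ 0.523 -0.135  0.016]
```

View pics/w8.png

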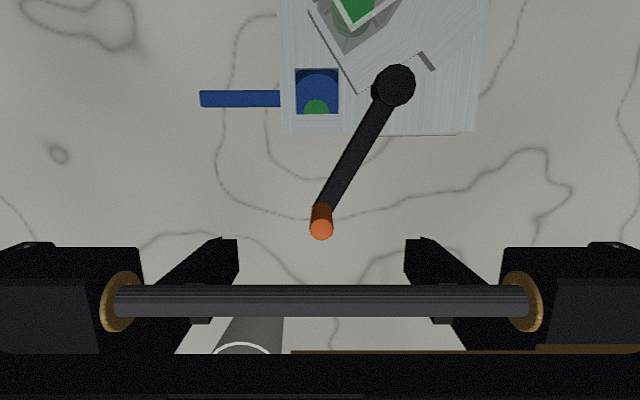

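The knob is back at its rest position (322,229). The green tablet shows in the cup through the hole at (316,107), with its top at z ≈ 0.016, so it lies flat. The robot touches nothing.

```bash
python3 -c "
from h import *
print(env.sign_off())"
```

```text
the job is handed in; nothing more can be done
None
```

The small blue cup stands under the dispenser outlet with one tablet in it, and I handed the job in at about 17 s. The sign-off reports no verdict, so what follows is from my own checks.

I pulled the cup out from the shelf by its body, turned it and set it down. I then regripped it by the handle, slid it under the outlet and let go. After that I gripped the lever knob, swung it to its stop, guided it back along its arc and released it.

- **Cup:** just after release it measured about 2 mm from my estimate of the mark's centre. I did not measure it again after the lever swing, but it looked unmoved in the last wrist picture.
- **Lever stop:** contact force rose to about 25 N over the last 1.5 mm, which I took as the stop.
- **Lever return:** the knob is back within 1 mm of its rest position.
- **Tablet:** one green tablet lies flat in the cup, its top about 16 mm above the counter. Only part of it shows through the outlet hole, and I did not check tablets 2 to 4 one by one.
- **Fixed cameras:** after placing, the top and scene views could not confirm the cup's centre, because the floor plate hides most of the cup. I relied on the wrist view.
- **Bottle, tumbler and jar:** the arm's path kept clear of them, but I did not measure them again at the end.

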